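# Square up a glued model frame and hold it

## Robot

A 7-joint arm with a two-finger parallel gripper is mounted at the origin on the work surface. World frame = base frame: x ahead of the robot, y to its left, z up, the work surface at z = 0. Lengths are in mm, angles in rad, forces in N, time in s.
With the tool pointing down it reaches from about 400 to 875 mm from the base axis. Payload 6.5 kg.
Tool frame: the origin (TCP) lies at the very end of the fingers, on their centre line; the grasp point (between the pads) lies env.pinch_z behind it (env.pinch_z is the distance from the TCP to the grasp point, in mm); z points along the fingers, y is the direction in which the jaws open and shut (so a half turn about z gives the same grasp; the last joint's range is limited). The gripper opens to 88 mm and grips with 3 to 60 N. Pads are 18 mm wide; open, the fingers measure 123 mm over their backs; the gripper's body (75 mm by 187 mm) begins 45 mm behind the grasp point.
Start: joints at [-1.254, 0.536, -0.004, 1.538, 0.003, 1.067, -0.071], TCP at [242.782, 602.949, 238.716] pointing down, gripper open.
Joint ranges: [-2.7, 2.7], [-0.37, 2.16], [-1.27, 1.26], [0.24, 2.4], [-1.31, 4.45], [0.19, 1.91], [-2.76, 2.76]. Speed limits (rad/s): [2.39, 2.39, 3.14, 3.14, 3.14, 3.14, 3.14].

## Interface

Orientations are given as a unit quaternion [x, y, z, w].
In Python, from rig import env gives the robot as it stands. Calls block until the motion is done:
- env.move_ptp(position, orientation): joint-space move of the TCP to a pose.
- env.servo_line(position, attitude=None, v=150): straight line of the TCP; attitude=None keeps the orientation; v is the mean speed in mm/s.
- env.set_joints(angles): joint-space move.
- env.move_gripper(opening, grasp_force=None): finger opening in mm; grasp_force is the grip in N (None keeps the last); returns when the fingers have stopped.
- env.pause(seconds).
- env.inverse_kinematics(position, orientation): joint angles nearest the present ones, or None.
- env.read_state(): the state.
- env.camera(name): name is "scene" or "top"; returns a dict with "frame" (384x512x3 uint8, red, green, blue), "vfov" (degrees; the focal length in pixels is half the picture's height over the tangent of half this angle, whatever the lens; pixels are square), "cx", "cy" (the principal point, pixels), "R" (3x3) and "t" (3): a world point X has camera coordinates R X + t. Camera axes: x right, y down, z forward; pixel columns grow to the right and rows downward; lengths in mm; the calibration is good to about 2 mm. A picture is of the moment at which its call begins. There is no depth.
A pose or a line that the arm cannot do raises env.Unreachable and nothing moves.
- env.finish_job(): hands the job in, once; it reports no verdict.
The state is a dict: "clock": time; "joint_pos": joint angles; "dq": joint speeds; "effort": joint torques, N m; "tcp_pos": TCP position; "ee_rot": TCP orientation; "force": force on the tool from outside, world axes, zero at the start; "torque": the same for the moment, N m; "grip_width": finger opening in mm.
Only numpy, scipy, OpenCV 4.12 (cv2) and the standard library are available. Lean on these libraries where they do the work, as an engineer would, in place of code of your own. Each camera call takes 0.05 s, during which the arm holds its last target.

## Task

A freshly glued corner of a model frame leans inwards and needs squaring. First move the glue bottle out of the corner and stand it upright, its foot wholly on the blue coaster, let go of it, then grip the orange square, lay it flat on the white board and press it into the corner so that it pushes the leaning stud straight and both its outer faces touch, one along the dark plate and one along the stud. Finish while still gripping the square and pressing it against both; leave the pink tumbler, marker case and toy car where they are.

Things in the scene. Friction and masses are not known exactly. Their poses are not given: they have to be found in the camera images.
- corner (a point): Inner corner of the frame, on top of the fixed white board (190 x 190 x 12 mm; top 12 mm above the table; its centre is 60 mm along +x and +y from here). x: along the plate's inner face, away from the corner; y: at right angles, where the stud's inner face should run; z up. The open side of the corner faces the robot
- plate: Dark wood strip fixed on the board, 175 x 30 x 22 mm. Origin at the inner corner on the board's top; its inner face is the plane y = 0 of the corner's axes, from x = -30 to 145 mm
- stud (a joint): Lean of the stud, a lighter wood strip 30 wide, 22 high, 150 mm long on the board, turning about the upright axis at the inner corner. 0 = square (inner face is the plane x = 0 of corner), positive = far end leaning inwards to +x, rad. Stays where pushed (stiff, 0.2 N m: about 1.5 N at its far end), cannot go below 0
- stud_end (a point): Far end of the stud's inner face, 150 mm from the inner corner, half-way up (11 mm above the board)
- square_grip (a point): Middle of the grip bar of the orange square, 15 mm above the underside. The square is a flat loose right triangle: two legs 130 x 18 mm, 18 mm high, and a diagonal grip bar 14 wide, 30 high, 154 mm long. x, y axes: parallel to the legs, pointing away from the outer right-angled corner, which lies 60 mm back along both; the bar runs along (1,-1). Seated, its axes equal those of corner
- square_heel (a point): Outer right-angled corner of the square, on its underside, axes as square_grip. Seated, it lies at corner
- square: The same orange square as a whole (160 g nominal); origin under the middle of the grip bar, axes as square_grip. The open triangle inside it reaches 52 mm from the bar towards the outer corner. Its legs slide smoothly on board and strips (friction about 0.3); some 9 N against each face seats it surely
- glue_mid (a point): White glue bottle with a red cap, 40 mm across and 90 mm tall, standing in the corner on the board, 100 g nominal. This point is its centre, 45 mm above its foot; z along the bottle
- glue: The same glue bottle; origin at the centre of its foot
- coaster: Round blue coaster fixed on the table, 100 mm across, 4 mm thick; origin at the centre of its underside
- tumbler: Bystander: pink drinking tumbler with a lid, 74 mm across, 108 mm tall; origin at the centre of its foot
- marker_case: Bystander: flat white case of markers, 100 x 160 x 30 mm; origin at the centre of its underside
- toy_car: Bystander: small wooden toy car with a blue cab, 62 x 100 x 58 mm; origin under its middle
Not all that is in view belongs to the job. Of the things that look like the square, take the one that is farthest to the robot's right at the start.

How it is judged:
By the outcome, as a careful person would: the job done as asked, in the order asked, and still so for the second after the job is handed in, while the arm keeps its last pose, push and grip.
It also fails if it takes over 64 s, if anything falls off the work surface, if the arm or the gripper's body presses on something with over 40 N, if the wrist force passes 120 N, or if a joint passes its speed limit or range.

## Working session

There is one attempt and no reset: what is moved stays moved. The work goes in short steps, each a Python script; the robot and the scene stay as the last script left them, time stands still between calls to the robot, and variables do not carry over. Pictures are saved under pics/ and viewed, and the job is handed in when it is done.

```bash
ls; mkdir -p pics
python3 - <<'E'
from rig import env
import cv2,numpy as np
for n in("scene","top"):
    c=env.camera(n); f=c["frame"]
    cv2.imwrite(f"pics/{n}0.png",cv2.resize(f[:,:,::-1],(800,600),interpolation=cv2.INTER_CUBIC))
    print(n,{k:np.round(v,4).tolist() for k,v in c.items() if k!="frame"})
s=env.read_state();print(s,env.pinch_z)
E
```

```text
pics
scene {'vfov': 55.5459, 'cx': 250.3513, 'cy': 188.2726, 'R': [[0.3738, 0.9272, -0.0249], [0.4781, -0.2156, -0.8514], [-0.7948, 0.3064, -0.5239]], 't': [-320.094, -225.1428, 1683.1367]}
top {'vfov': 57.3582, 'cx': 258.7154, 'cy': 189.4401, 'R': [[-0.0146, -0.9999, 0.0005], [-0.9829, 0.0143, -0.1836], [0.1836, -0.0031, -0.983]], 't': [99.8718, 625.8376, 935.7207]}
{'clock': 0.1, 'joint_pos': array([-1.25423837,  0.5370826 , -0.00443506,  1.53875716,  0.0025843 ,
        1.06731436, -0.07121119]), 'dq': array([-1.19741413e-03, -1.34165443e-03, -1.20993968e-03, -2.76781386e-03,
        4.04053418e-04, -6.77329449e-05, -2.63947994e-04]), 'effort': array([ 1.70361865e-03, -5.72077632e+01,  9.93526429e-01, -2.52233702e+01,
       -5.61753334e-02,  1.34097258e-02,  4.84851728e-05]), 'tcp_pos': array([242.56543208, 602.44745756, 237.93847586]), 'ee_rot': array([ 1.90188355e-01,  9.81747312e-01, -7.71807667e-04, -9.69245615e-05]), 'force': array([ 0.08523554,  1.29769865, -0.41424691]), 'torque': array([ 0.02504391,  0.04281781, -0.01829746]), 'grip_width': 88.34522734544332} 18.700000000000003
```

View pics/scene0.png

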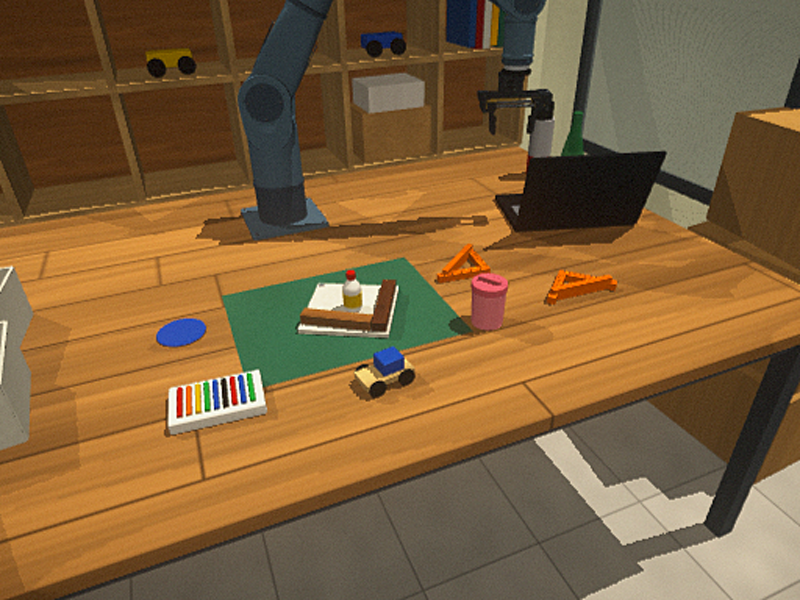

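View pics/top0.png

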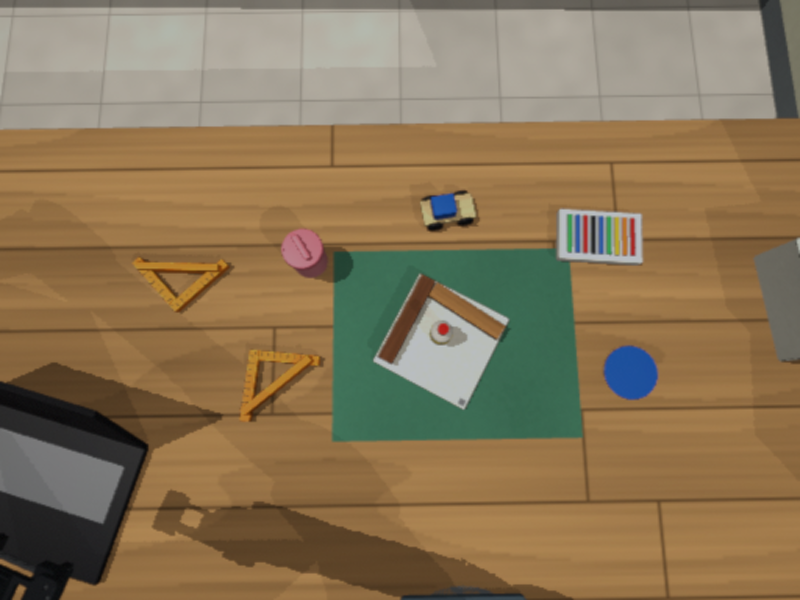

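The top view's right is the robot's right (−y). Candidates for the square, in 800x600 top pixels: one at (180,285) and one at (280,383). The one at (280,383) is farther right, so I choose it. I'll check it in close crops.

```bash
cat > h.py <<'E'
from rig import env
import cv2,numpy as np
from scipy.optimize import least_squares
def crop(n,x0,y0,w,h,k,name,f=None):
    f=env.camera(n)["frame"] if f is None else f
    c=f[y0:y0+h,x0:x0+w,::-1]
    c=cv2.resize(c,None,fx=k,fy=k,interpolation=cv2.INTER_CUBIC)
    for i in range(0,w,10):
        cv2.line(c,(i*k,0),(i*k,6),(255,255,255),1); cv2.putText(c,str(x0+i),(i*k,16),0,.35,(255,255,255),1)
    for i in range(0,h,10):
        cv2.line(c,(0,i*k),(6,i*k),(255,255,255),1); cv2.putText(c,str(y0+i),(8,i*k+4),0,.35,(255,255,255),1)
    cv2.imwrite("pics/"+name,c)
def pr(c,X):
    P=c["R"]@np.asarray(X,float)+c["t"]; f=192/np.tan(np.radians(c["vfov"])/2)
    return np.array([c["cx"]+f*P[0]/P[2],c["cy"]+f*P[1]/P[2]])
def plane(c,uv,z):
    f=192/np.tan(np.radians(c["vfov"])/2)
    d=c["R"].T@np.array([(uv[0]-c["cx"])/f,(uv[1]-c["cy"])/f,1]); o=-c["R"].T@c["t"]
    return o+d*(z-o[2])/d[2]
def tri(a,ua,b,ub):
    r=lambda X:np.r_[pr(a,X)-ua,pr(b,X)-ub]
    s=least_squares(r,[500,0,20]); return s.x,np.abs(s.fun).max()
E
python3 - <<'E'
from h import *
t=env.camera("top")["frame"];s=env.camera("scene")["frame"]
crop("top",230,165,105,105,7,"t_corner.png",t)
crop("top",145,215,75,60,10,"t_square.png",t)
crop("scene",180,165,90,60,8,"s_corner.png",s)
crop("scene",270,150,60,40,12,"s_square.png",s)
crop("top",380,210,50,55,10,"t_coaster.png",t)
crop("scene",95,195,45,35,12,"s_coaster.png",s)
E
```

```text
(no output)
```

View pics/t_corner.png

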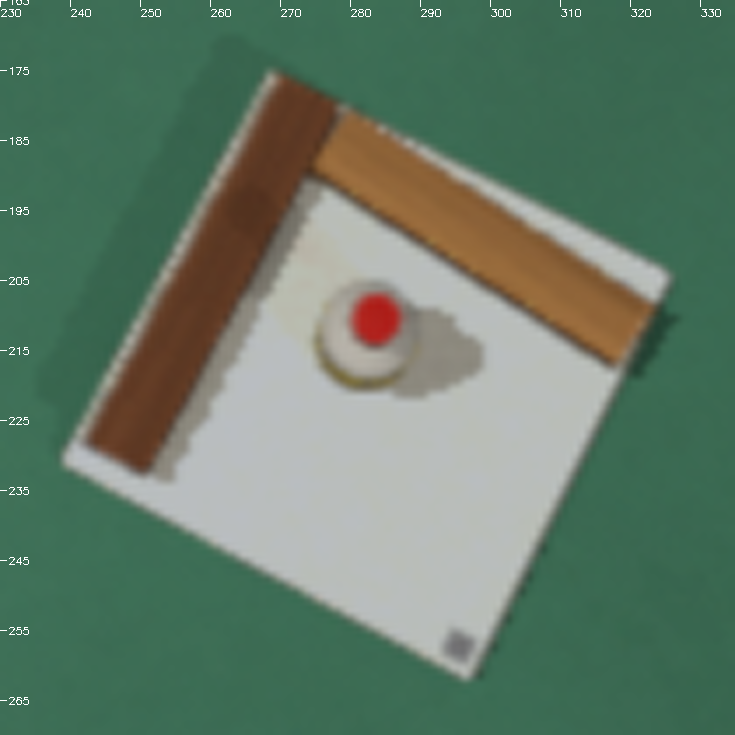

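View pics/t_square.png

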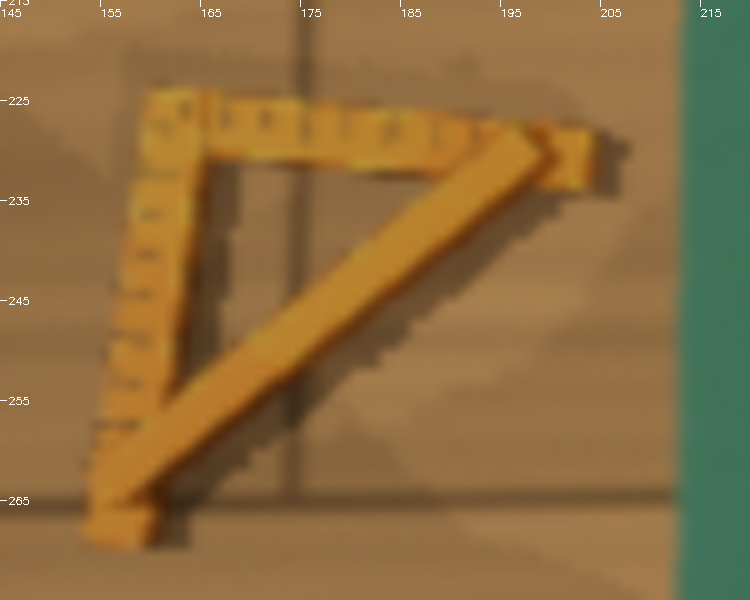

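View pics/s_corner.png

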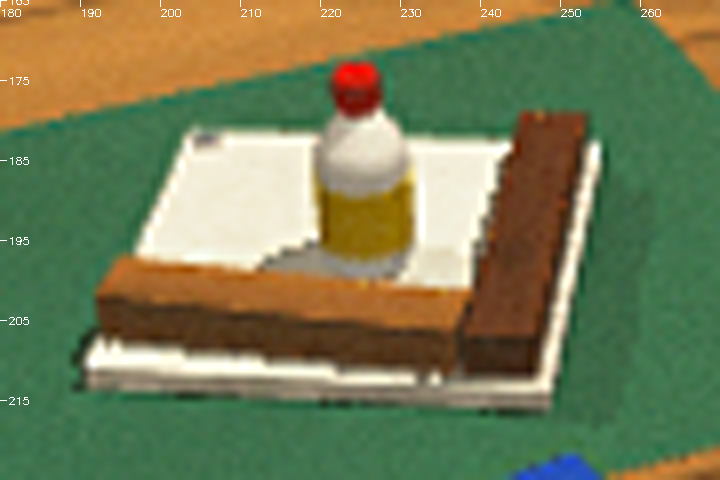

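View pics/s_square.png

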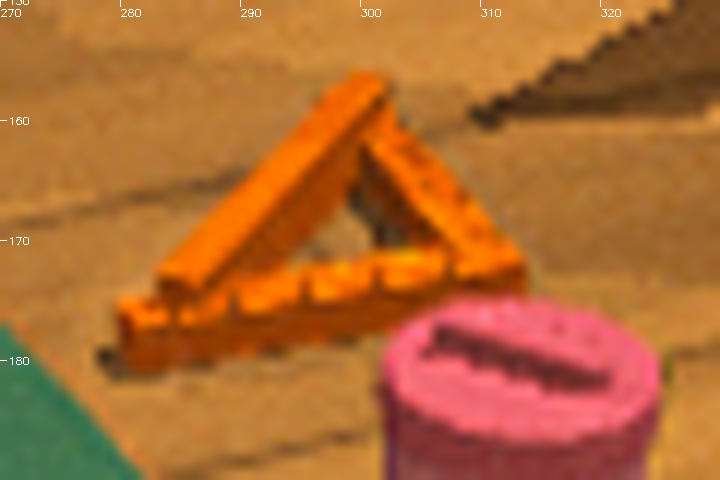

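View pics/t_coaster.png

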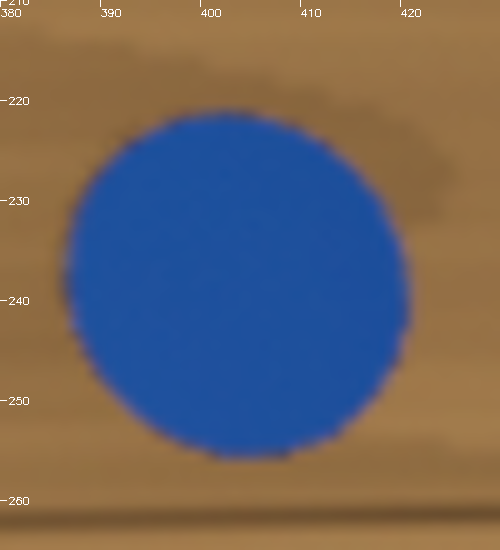

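View pics/s_coaster.png

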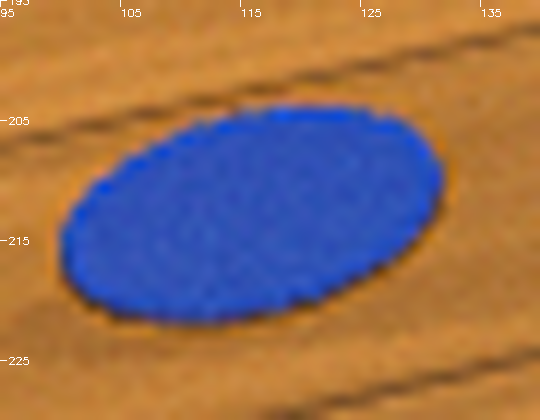

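```bash
cat > fit.py <<'E'
from h import *
T=env.camera("top");S=env.camera("scene")
def uv(l,k,x0,y0): return np.array(l,float)/k+[x0,y0]-.5
def Rz(a): return np.array([[np.cos(a),-np.sin(a),0],[np.sin(a),np.cos(a),0],[0,0,1]])
def fitpose(obs,x0,freez=True):
    def r(p):
        out=[]
        for c,loc,u in obs:
            for L,w in zip(loc,u): out.append(pr(c,Rz(p[3])@L+p[:3])-w)
        return np.ravel(out)
    s=least_squares(r,x0,loss="soft_l1"); return s.x,r(s.x).reshape(-1,2)
A=np.array
tb=[[-35,-35,0],[155,-35,0],[155,155,0],[-35,155,0],[-30,0,22],[145,0,22],[145,-30,22]]
tu=uv([[268,72],[62,460],[468,680],[670,272],[340,103],[150,473],[85,440]],7,230,165)
sb=[[155,155,0],[155,-35,0],[-35,-35,0],[-35,155,0],[145,0,22],[145,-30,22],[-30,0,22],[-30,-30,22]]
su=uv([[190,130],[600,148],[552,393],[92,350],[520,115],[588,117],[467,333],[537,338]],8,180,165)
for o in ([(T,A(tb),tu)],[(S,A(sb),su)],[(T,A(tb),tu),(S,A(sb),su)]):
    p,r=fitpose(o,[600,0,12,2.7]); print("corner",p.round(3)); print(r.round(1).tolist())
C=p
# stud
for q in ([313,175],[615,367]):
    w=plane(T,uv([q],7,230,165)[0],C[2]+22); print("stud",(Rz(-C[3])@(w-C[:3])).round(1))
tq=[[0,0,18],[0,130,18],[18,130,18],[130,0,18],[10.5,119.4,30],[.6,109.5,30]]
tv=uv([[145,90],[597,130],[587,190],[82,540],[555,155],[520,122]],10,145,215)
sq=[[0,0,18],[109.5,.6,30],[.6,109.5,30],[10.5,119.4,30]]
sv=uv([[527,265],[388,88],[190,292],[160,272]],12,270,150)
for o in ([(T,A(tq),tv)],[(T,A(tq),tv),(S,A(sq),sv)]):
    p,r=fitpose(o,[600,200,0,3.0]); print("heel",p.round(3)); print(r.round(1).tolist())
print("grip",Rz(p[3])@[60,60,15]+p[:3])
cap=tri(T,uv([[376,318]],7,230,165)[0],S,uv([[357,78]],8,180,165)[0]);print("captop~",cap)
g=T["frame"]
def blob(c,x,y,w,h):
    f=c["frame"][y:y+h,x:x+w].astype(int); m=((f[:,:,2]>f[:,:,0]+60)).astype(np.uint8)
    M=cv2.moments(m,True); return np.array([x+M["m10"]/M["m00"],y+M["m01"]/M["m00"]])
a=blob(T,380,212,50,50);b=blob(S,97,198,42,30)
print("coaster",tri(T,a,S,b),plane(T,a,4),plane(S,b,4))
w=plane(T,cap[0][:0] if 0 else uv([[376,318]],7,230,165)[0],102);print("bottle axis by z102",w,"foot circle",plane(T,uv([[365,338]],7,230,165)[0],12+45))
E
python3 fit.py
```

```text
corner [636.229  46.844   1.09  -22.489]
[[0.5, -0.4], [0.1, 0.1], [0.1, -0.6], [-0.2, -0.0], [0.2, 0.3], [-0.4, 0.3], [-0.4, 0.2]]
corner [6.21377e+02 5.46630e+01 5.80000e-02 2.64100e+00]
[[0.6, 0.2], [0.2, -0.1], [-0.2, -0.5], [-0.2, 2.1], [0.1, -0.1], [-0.1, -0.1], [-0.4, -0.1], [0.2, -0.3]]
corner [635.577  48.476   9.649   2.643]
[[0.1, -0.8], [-0.6, 0.1], [-0.2, -0.3], [-0.2, -0.2], [-0.2, -0.1], [-1.1, 0.4], [-1.1, 0.2], [-0.4, 0.1], [-0.1, -0.2], [-0.4, -0.2], [-1.4, 2.4], [-0.2, -0.3], [-0.4, -0.2], [-0.8, 0.2], [-0.1, 0.0]]
stud [ 2.4  4.6 22. ]
stud [ 16.  150.6  22. ]
heel [ 539.784  378.742    1.587 -154.048]
[[0.5, -0.5], [-0.0, -0.2], [0.2, 0.1], [0.1, 0.4], [-0.6, 0.3], [-0.1, -0.2]]
heel [ 540.275  380.246   -3.465 -154.048]
[[0.5, -0.5], [-0.3, -0.2], [-0.1, 0.0], [0.1, 0.2], [-0.9, 0.3], [-0.4, -0.2], [-0.4, 0.3], [-0.2, -0.3], [0.1, -0.3], [-0.9, 0.5]]
grip [474.07242957 327.16869663  11.53452353]
captop~ (array([563.00548348,  26.86085629,  98.69664204]), np.float64(0.4323549330407275))
coaster (array([ 4.87688409e+02, -3.28971023e+02,  3.75414335e-01]), np.float64(0.2781987825577943)) [ 487.45306707 -328.19998119    4.        ] [ 494.14985578 -327.82888509    4.        ]
bottle axis by z102 [562.31283599  26.19224709 102.        ] foot circle [560.00186819  27.54624131  57.        ]
```

```bash
cat >> h.py <<'E'
from scipy.spatial.transform import Rotation as Ro
def down(phi,):
    y=np.array([np.cos(phi),np.sin(phi),0]);z=np.array([0,0,-1.]);x=np.cross(y,z)
    return Ro.from_matrix(np.c_[x,y,z]).as_quat()
E
python3 - <<'E'
from h import *
T=env.camera("top");S=env.camera("scene");k=512/800
print(tri(T,np.array([147,450])*k,S,np.array([527,157])*k))
sq=np.array([474.1,327.2]);c=np.array([635.7,48.2]);a=2.6435
ct=c+np.array([60*np.cos(a)-60*np.sin(a),60*np.sin(a)+60*np.cos(a)]);print(ct)
for nm,p,ph in (("bottle",[561.5,26.8,80],None),("coaster",[488.5,-328.2,80],None),("sq",[*sq,6],3.0316+np.pi/4),("seat",[*ct,16],a+np.pi/4)):
    for f in (np.arange(-8,8)*np.pi/8 if ph is None else [ph,ph-np.pi]):
        j=env.inverse_kinematics(p,down(f)); 
        print(nm,round(f,2),None if j is None else np.round(j,2).tolist())
E
```

```text
(array([386.58061269, 491.92456751, 204.09734148]), np.float64(16.19697088441484))
[554.32522745  24.15532508]
bottle -3.14 [-0.85, 0.95, 1.08, 1.92, -1.05, 0.98, -2.4]
bottle -2.75 [-0.85, 0.95, 1.08, 1.92, -1.05, 0.98, -2.0]
bottle -2.36 [-0.85, 0.95, 1.08, 1.92, -1.05, 0.98, -1.61]
bottle -1.96 [-0.85, 0.95, 1.08, 1.92, -1.05, 0.98, -1.22]
bottle -1.57 [-0.56, 0.69, 0.58, 1.9, -0.56, 0.72, -1.21]
bottle -1.18 [-0.57, 0.7, 0.61, 1.9, -0.59, 0.72, -0.8]
bottle -0.79 [-0.53, 0.68, 0.54, 1.9, -0.53, 0.71, -0.46]
bottle -0.39 [-0.48, 0.66, 0.48, 1.9, -0.46, 0.69, -0.12]
bottle 0.0 [-0.44, 0.65, 0.42, 1.9, -0.4, 0.68, 0.22]
bottle 0.39 [-0.39, 0.64, 0.35, 1.89, -0.33, 0.67, 0.55]
bottle 0.79 [-0.32, 0.62, 0.25, 1.89, -0.24, 0.66, 0.86]
bottle 1.18 [-0.25, 0.62, 0.16, 1.89, -0.16, 0.65, 1.19]
bottle 1.57 [-0.19, 0.61, 0.09, 1.88, -0.08, 0.65, 1.51]
bottle 1.96 [-0.14, 0.61, 0.01, 1.88, -0.01, 0.65, 1.84]
bottle 2.36 [-0.08, 0.61, -0.06, 1.87, 0.06, 0.66, 2.18]
bottle 2.75 [-0.0, 0.62, -0.16, 1.87, 0.15, 0.67, 2.49]
coaster -3.14 [-0.19, 0.98, 1.08, 1.85, -1.04, 1.02, -1.78]
coaster -2.75
[... 365 characters left out ...]
 0.63, 1.83, -0.61, 0.77, 0.63]
coaster 0.0 [0.07, 0.74, 0.63, 1.83, -0.61, 0.77, 1.02]
coaster 0.39 [0.11, 0.72, 0.56, 1.83, -0.54, 0.75, 1.36]
coaster 0.79 [0.18, 0.69, 0.46, 1.83, -0.44, 0.72, 1.67]
coaster 1.18 [0.2, 0.69, 0.44, 1.83, -0.42, 0.72, 2.05]
coaster 1.57 [0.21, 0.69, 0.43, 1.83, -0.41, 0.72, 2.43]
coaster 1.96 [0.29, 0.66, 0.31, 1.82, -0.29, 0.7, 2.72]
coaster 2.36 [1.14, 0.85, -0.9, 1.77, 0.82, 0.94, 2.24]
coaster 2.75 [-0.19, 0.98, 1.08, 1.85, -1.04, 1.02, -2.18]
sq 3.82 [-0.33, 0.81, -0.47, 1.83, 0.58, 0.65, 2.66]
sq 0.68 [-0.75, 0.76, 0.09, 1.85, -0.12, 0.54, 0.09]
seat 3.43 [-0.85, 1.1, 1.08, 1.95, -1.24, 0.98, -1.98]
seat 0.29 [-0.36, 0.74, 0.31, 1.92, -0.4, 0.54, 0.51]
```

Run:
```python
from h import *
p=env.read_state()["tcp_pos"]
env.servo_line([p[0],p[1],310],v=250)
env.move_ptp([561.5,26.8,200],down(.3))
s=env.read_state();print(s["clock"],s["tcp_pos"],s["force"])
T=env.camera("top");crop("top",230,150,105,105,7,"t1.png",T["frame"])
S=env.camera("scene");crop("scene",180,110,90,100,7,"s1.png",S["frame"])
```

```text
3.2083 [561.65928699  28.2097313  200.02287527] [ 0.54077416  1.49191334 -0.4026951 ]
```

View pics/s1.png

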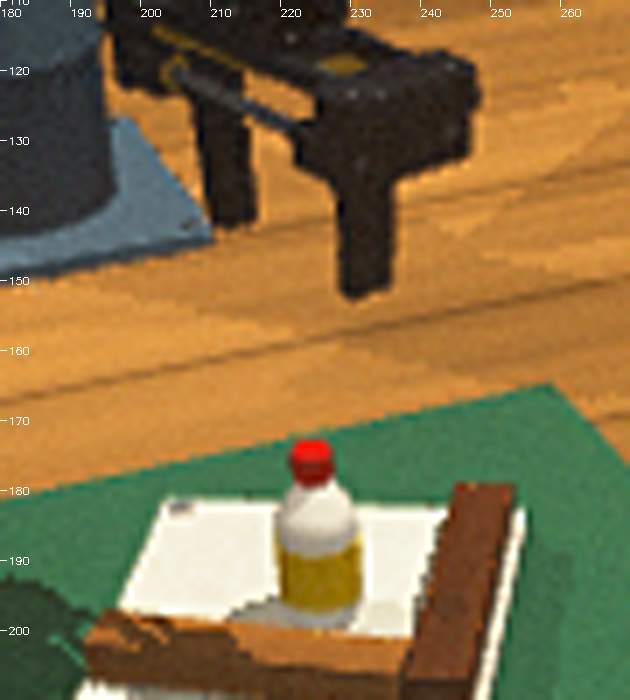

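Run:
```python
from h import *
env.servo_line([561.5,26.8,60],v=150)
env.servo_line([561.5,26.8,41.5],v=50)
s=env.read_state();print(s["clock"],s["tcp_pos"],s["force"])
env.move_gripper(20,20)
s=env.read_state();print(s["clock"],s["tcp_pos"],s["force"],s["grip_width"])
crop("scene",180,110,90,100,7,"s2.png")
env.servo_line([561.5,26.8,110],v=120)
s=env.read_state();print(s["clock"],s["tcp_pos"],s["force"],s["grip_width"])
crop("scene",180,90,90,120,6,"s3.png")
```

```text
4.9083 [561.3107017   26.71081215  41.23645912] [0.91914433 0.73513717 0.6492087 ]
5.7 [561.58141398  26.84747649  41.55507704] [-0.23622281 -0.21737437  0.25407799] 38.95811888451583
6.4667 [561.03859171  26.9321498  109.57312562] [ 0.56383651  0.22575459 -1.33066295] 39.19426818824445
```

View pics/s3.png

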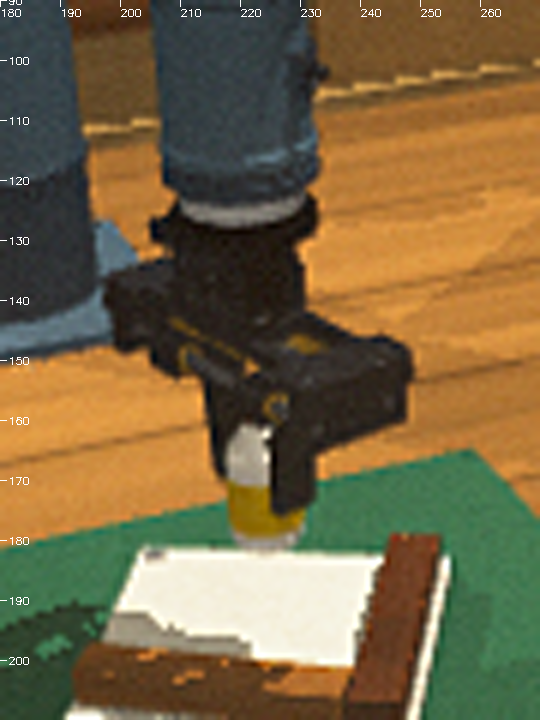

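Run:
```python
from h import *
x,y=488,-328.5
env.servo_line([x,y,110],v=250)
env.servo_line([x,y,40],v=100)
f0=env.read_state()["force"][2]
for z in np.arange(38,30,-1):
    env.servo_line([x,y,z],v=30); s=env.read_state()
    print(z,s["tcp_pos"].round(1),round(s["force"][2]-f0,2))
    if s["force"][2]-f0>2: break
env.move_gripper(88,20)
crop("top",370,190,75,80,7,"t4a.png")
s=env.read_state();print(s["clock"],s["tcp_pos"],s["force"],s["grip_width"])
env.servo_line([x,y,150],v=150)
env.move_ptp([474,150,200],down(.6))
s=env.read_state();print(s["clock"],s["tcp_pos"],s["force"])
T=env.camera("top");S=env.camera("scene")
crop("top",380,190,60,80,8,"t4.png",T["frame"]);crop("scene",85,170,60,60,10,"s4.png",S["frame"])
crop("top",145,160,190,110,4,"t4c.png",T["frame"])
```

```text
38 [ 488.2 -328.6   38.3] -1.33
37 [ 488.  -328.5   37. ] 0.58
36 [ 488.  -328.5   35.9] -0.89
35 [ 488.  -328.5   34.9] -0.76
34 [ 487.9 -328.5   33.9] -1.31
33 [ 488.2 -328.6   33.5] 4.72
11.3583 [ 487.99209493 -328.48957673   33.0014387 ] [0.46763664 0.63458153 0.45946628] 88.34205464840082
14.05 [474.43259145 148.79665253 199.91253253] [-3.02252636e-04 -4.64840624e-01  1.18793917e-01]
```

View pics/t4.png

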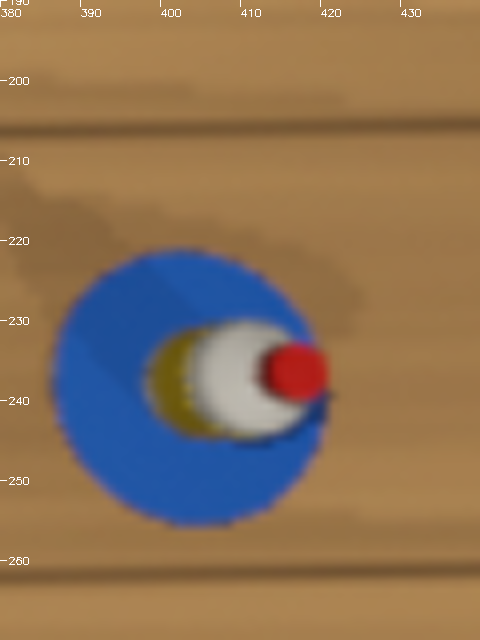

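View pics/s4.png

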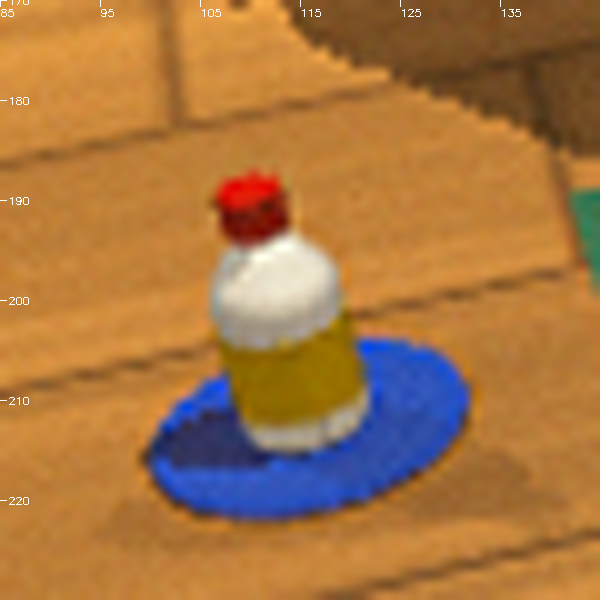

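View pics/t4c.png

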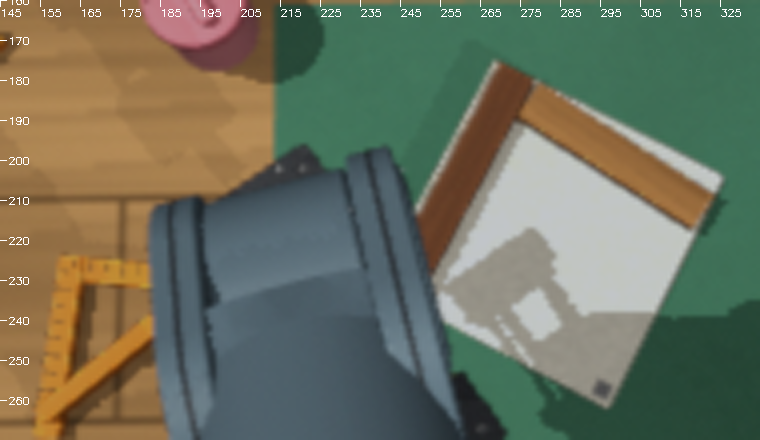

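Run:
```python
from h import *
T=env.camera("top");S=env.camera("scene")
for c in(T,S):
    print([pr(c,[488,-328.5,z]).round(1).tolist() for z in (4,49,94)])
print(tri(T,np.array([415.7,236.4]),S,np.array([109.5,188.7])))
```

```text
[[403.3, 237.8], [409.9, 237.0], [417.0, 236.1]]
[[115.1, 211.4], [112.0, 199.9], [108.8, 187.9]]
(array([ 487.47204038, -326.84049623,   90.35680217]), np.float64(0.1474046201417707))
```

Run:
```python
from h import *
x,y=474.1,327.2;q=down(.6754)
env.move_ptp([x,y,120],q)
env.move_gripper(50,20)
env.servo_line([x,y,40],v=150)
crop("scene",265,110,70,75,8,"s5.png");crop("top",145,180,80,90,6,"t5.png")
s=env.read_state();print(s["clock"],s["tcp_pos"],s["force"],s["grip_width"])
```

```text
16.5417 [474.9315521  327.73330567  41.12863879] [-1.40017828 -0.45444444  0.13435388] 50.07689668333229
```

View pics/s5.png

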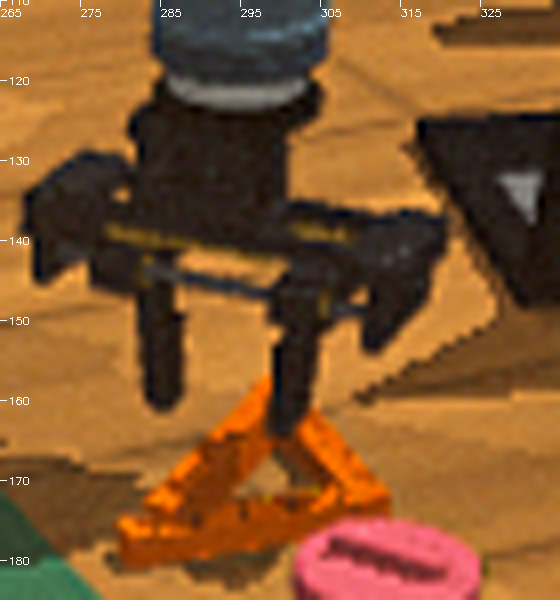

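Run:
```python
from h import *
x,y=474.1,327.2
env.servo_line([x,y,4],v=60)
s=env.read_state();print(s["clock"],s["tcp_pos"],s["force"])
env.move_gripper(5,40)
s=env.read_state();print(s["clock"],s["tcp_pos"],s["force"],s["grip_width"])
env.servo_line([x,y,50],v=100)
s=env.read_state();print(s["clock"],s["tcp_pos"],s["force"],s["grip_width"])
crop("scene",265,110,70,75,8,"s6.png");crop("top",145,180,80,90,6,"t6.png")
```

```text
17.2917 [474.20426442 327.15743427   3.9448278 ] [0.61971645 0.08660854 0.54607128]
17.925 [474.20113064 327.30381798   4.11409881] [ 0.83752549 -0.4128387   1.38172606] 13.644598118084096
18.5333 [473.86960898 327.18148247  49.98513845] [-0.35462949  0.48435506 -1.97421961] 13.776446097226483
```

View pics/s6.png

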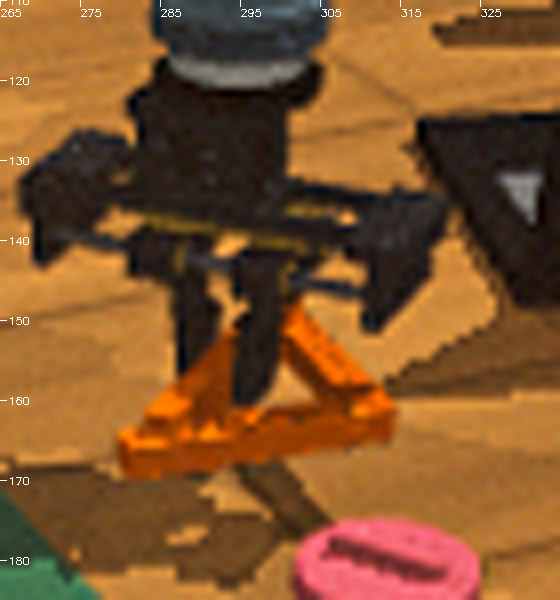

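View pics/t6.png

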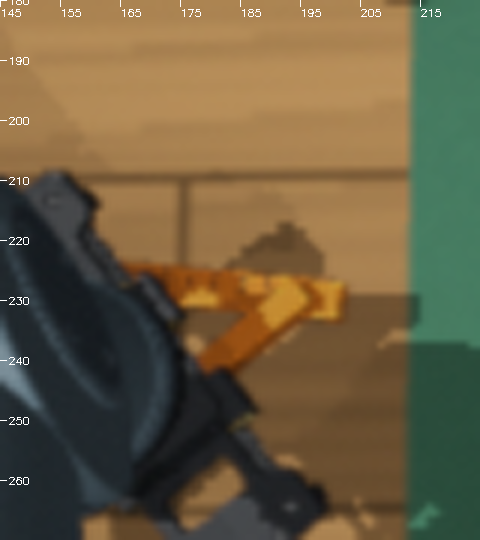

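Run:
```python
from h import *
a=2.6435; q=down(a+np.pi/4-np.pi)
ct=np.array([554.3,24.2]); d=np.array([np.cos(a+np.pi/4),np.sin(a+np.pi/4)])
p=ct+34*d
env.servo_line([474.1,327.2,135],v=200)
env.servo_line([*p,135],q,v=200)
env.servo_line([*p,40],v=150)
f0=env.read_state()["force"].copy(); print("f0",f0)
T=env.camera("top");S=env.camera("scene")
crop("top",225,160,110,110,6,"t7.png",T["frame"]);crop("scene",175,120,100,100,7,"s7.png",S["frame"])
s=env.read_state();print(s["clock"],s["tcp_pos"],s["force"],s["grip_width"],p)
```

```text
f0 [-0.35778296 -0.93505425 -1.25310205]
21.825 [522.6106461   14.6639021   41.01809601] [-0.3124606   0.58333935 -1.44892012] 13.96193123672645 [521.69362969  14.56544681]
```

View pics/t7.png

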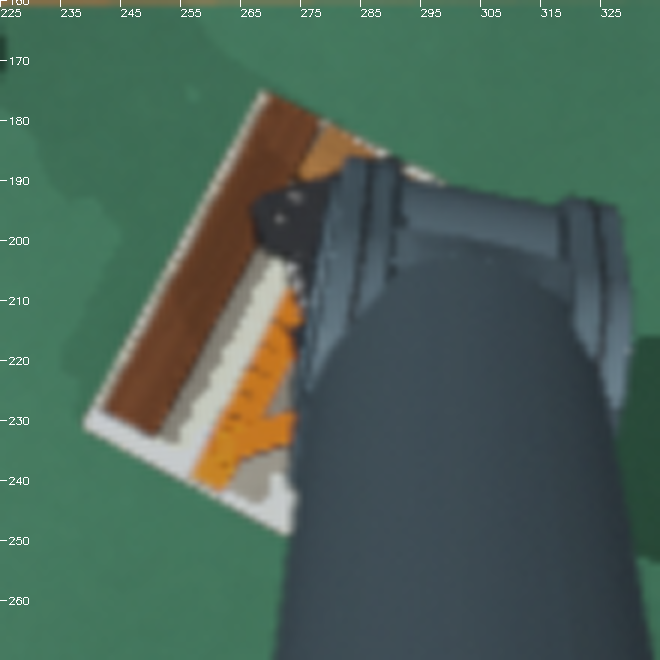

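View pics/s7.png

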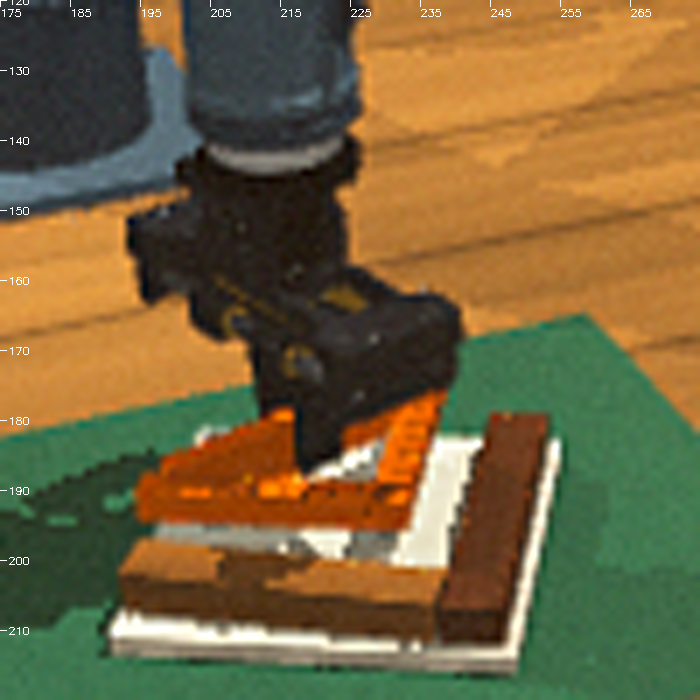

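Run:
```python
from h import *
a=2.6435
ct=np.array([554.3,24.2]); d=np.array([np.cos(a+np.pi/4),np.sin(a+np.pi/4)])
p=ct+34*d
env.servo_line([*p,19],v=80); env.pause(.2)
f0=env.read_state()["force"].copy()
for z in np.arange(18,12,-.5):
    env.servo_line([*p,z],v=20); env.pause(.1); s=env.read_state(); f=s["force"]-f0
    print(z,s["tcp_pos"].round(1),f.round(2))
    if f[2]>2.5: break
print(s["clock"],s["grip_width"],s["torque"].round(2)); np.save("z.npy",[z,*f0])
```

```text
18.0 [521.7  14.6  18. ] [-1.1   1.52 -1.24]
17.5 [521.7  14.6  17.5] [-1.04  0.18 -0.8 ]
17.0 [521.7  14.6  17. ] [-0.86  0.72  0.16]
16.5 [521.7  14.6  16.5] [0.23 0.53 0.32]
16.0 [521.8  14.6  16.1] [-1.13  0.85  2.83]
24.1917 13.630845577910195 [-0.04  0.12 -0.04]
```

```bash
cat > push.py <<'E'
from h import *
a=2.6435; ct=np.array([554.3,24.2]); ex=np.array([np.cos(a),np.sin(a)]); ey=np.array([-ex[1],ex[0]])
f0=np.load("z.npy")[1:]
def go(u,v,z=16.,sp=30):
    env.servo_line([*(ct+u*ex+v*ey),z],v=sp)
def rd(n=3):
    F=[];
    for i in range(n): env.pause(.04); s=env.read_state(); F.append(np.r_[s["force"]-f0,s["torque"][2]])
    F=np.mean(F,0); r=s["tcp_pos"][:2]-ct
    return F[:2]@ex,F[:2]@ey,F[2],F[3],r@ex,r@ey,s
E
python3 - <<'E'
from push import *
u=v=24.
def show():
    r=rd(); print(f"cmd {u:.1f} {v:.1f} F {r[0]:.1f} {r[1]:.1f} {r[2]:.1f} Tz {r[3]:.2f} pos {r[4]:.1f} {r[5]:.1f} t {r[6]['clock']:.1f}"); return r
# plate first (y), then stud (x)
go(u,6,sp=60); v=6.; r=show()
while v>-6:
    v-=1; go(u,v); r=show()
    if r[1]>5: break
np.save("uv.npy",[u,v])
E
```

```text
cmd 24.0 6.0 F 1.0 -1.0 2.9 Tz -0.01 pos 23.9 5.6 t 24.8
cmd 24.0 5.0 F 1.4 1.6 6.5 Tz -0.00 pos 23.9 5.5 t 25.1
cmd 24.0 4.0 F 1.0 1.8 6.9 Tz -0.01 pos 23.8 4.5 t 25.5
cmd 24.0 3.0 F 1.3 1.6 6.6 Tz -0.03 pos 23.8 3.4 t 25.9
cmd 24.0 2.0 F 1.2 1.6 6.9 Tz -0.03 pos 23.7 2.4 t 26.3
cmd 24.0 1.0 F 1.3 1.5 7.1 Tz -0.02 pos 23.7 1.3 t 26.6
cmd 24.0 0.0 F 1.0 2.9 7.7 Tz -0.05 pos 23.8 0.9 t 27.0
cmd 24.0 -1.0 F 1.6 5.3 9.7 Tz -0.02 pos 23.8 0.9 t 27.4
```

Run:
```python
from push import *
u,v,Z=24.,-.3,16.5
def show():
    r=rd(); print(f"cmd {u:.1f} {v:.1f} F {r[0]:.1f} {r[1]:.1f} {r[2]:.1f} Tz {r[3]:.2f} pos {r[4]:.1f} {r[5]:.1f} z {r[6]['tcp_pos'][2]:.1f} t {r[6]['clock']:.1f}"); return r
while u>-5:
    u-=3 if u>4 else 1; go(u,v,Z); r=show()
    if r[0]>7 or r[1]>20: break
np.save("uv.npy",[u,v,Z])
T=env.camera("top");S=env.camera("scene")
crop("top",225,160,110,110,6,"t8.png",T["frame"]);crop("scene",175,120,100,100,7,"s8.png",S["frame"])
```

```text
cmd 21.0 -0.3 F 0.6 4.9 1.6 Tz -0.09 pos 21.2 0.9 z 16.1 t 27.8
cmd 18.0 -0.3 F 3.2 5.8 4.6 Tz -0.07 pos 18.9 0.9 z 16.1 t 28.1
cmd 15.0 -0.3 F 3.4 4.8 4.4 Tz -0.08 pos 16.0 0.9 z 16.1 t 28.5
cmd 12.0 -0.3 F 2.7 5.1 4.9 Tz -0.09 pos 13.0 0.9 z 16.1 t 28.9
cmd 9.0 -0.3 F 5.3 5.1 7.2 Tz -0.06 pos 10.6 0.9 z 16.1 t 29.3
cmd 6.0 -0.3 F 5.1 5.9 7.9 Tz -0.09 pos 7.8 0.9 z 16.1 t 29.6
cmd 3.0 -0.3 F 5.9 4.9 8.2 Tz -0.09 pos 4.8 0.9 z 16.1 t 30.0
cmd 2.0 -0.3 F 6.9 5.1 9.6 Tz -0.08 pos 4.3 1.0 z 16.1 t 30.4
cmd 1.0 -0.3 F 7.3 5.3 9.8 Tz -0.13 pos 3.4 1.0 z 16.1 t 30.8
```

View pics/t8.png

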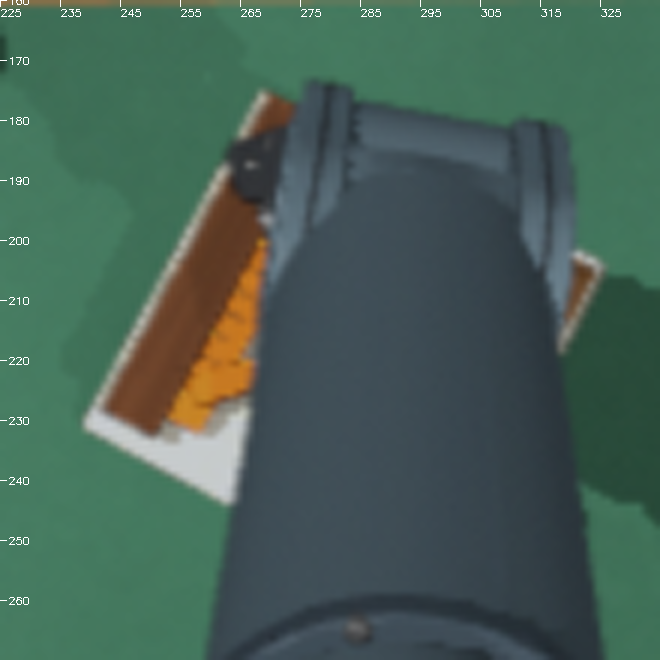

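View pics/s8.png

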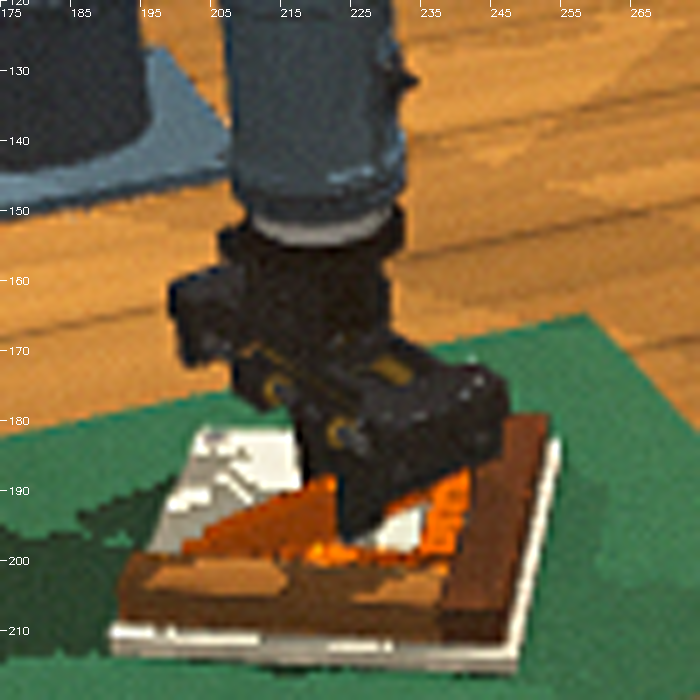

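Run:
```python
from push import *
u,v,Z=1.,-.3,16.8
def show():
    r=rd(); print(f"cmd {u:.1f} {v:.1f} F {r[0]:.1f} {r[1]:.1f} {r[2]:.1f} Tz {r[3]:.2f} pos {r[4]:.2f} {r[5]:.2f} z {r[6]['tcp_pos'][2]:.1f} g {r[6]['grip_width']:.1f} t {r[6]['clock']:.1f}"); return r
while u>-9:
    u-=1; go(u,v,Z); r=show()
    if r[0]>13 or r[1]>20: break
np.save("uv.npy",[u,v,Z])
```

```text
cmd 0.0 -0.3 F 4.5 5.2 4.7 Tz -0.05 pos 2.00 0.96 z 16.1 g 13.9 t 31.2
cmd -1.0 -0.3 F 5.3 5.2 4.8 Tz -0.13 pos 1.05 0.97 z 16.1 g 13.3 t 31.6
cmd -2.0 -0.3 F 5.8 5.2 5.4 Tz -0.08 pos 0.32 0.96 z 16.1 g 13.4 t 32.0
cmd -3.0 -0.3 F 8.8 5.5 9.2 Tz -0.10 pos 0.32 0.95 z 16.1 g 13.9 t 32.4
cmd -4.0 -0.3 F 11.5 6.0 12.4 Tz -0.12 pos 0.33 0.97 z 16.1 g 13.3 t 32.7
cmd -5.0 -0.3 F 14.5 6.6 15.5 Tz -0.12 pos 0.32 1.00 z 16.1 g 13.6 t 33.1
```

Run:
```python
from push import *
def show():
    r=rd(); print(f"cmd {u:.1f} {v:.1f} {Z} F {r[0]:.1f} {r[1]:.1f} {r[2]:.1f} Tz {r[3]:.2f} pos {r[4]:.2f} {r[5]:.2f} z {r[6]['tcp_pos'][2]:.1f} g {r[6]['grip_width']:.1f} t {r[6]['clock']:.1f}"); return r
for u,v,Z in ((-5,-1.3,17.3),(-5,-2.3,17.6),(-5,-3.3,17.9),(-5.5,-3.8,18)):
    go(u,v,Z); r=show()
print(r[6]["ee_rot"], down(a+np.pi/4-np.pi), r[6]["torque"])
env.pause(.5); r=show()
T=env.camera("top");S=env.camera("scene")
crop("top",225,160,110,110,6,"t9.png",T["frame"]);crop("scene",180,165,80,60,10,"s9.png",S["frame"])
```

```text
cmd -5.0 -1.3 17.3 F 13.2 7.3 11.0 Tz -0.12 pos 0.27 0.98 z 16.1 g 13.9 t 33.5
cmd -5.0 -2.3 17.6 F 12.5 9.6 9.9 Tz -0.09 pos 0.31 0.95 z 16.1 g 13.5 t 33.9
cmd -5.0 -3.3 17.9 F 11.8 11.0 8.0 Tz -0.07 pos 0.30 0.93 z 16.2 g 13.3 t 34.2
cmd -5.5 -3.8 18 F 12.6 12.5 9.3 Tz -0.05 pos 0.33 1.01 z 16.2 g 13.4 t 34.6
[ 0.59899599  0.80072087 -0.00461316 -0.00534905] [0.59859452 0.80105219 0.         0.        ] [-1.11472922  2.92928954 -0.03339511]
cmd -5.5 -3.8 18 F 12.8 12.2 9.4 Tz -0.03 pos 0.34 0.95 z 16.2 g 13.8 t 35.2
```

View pics/t9.png

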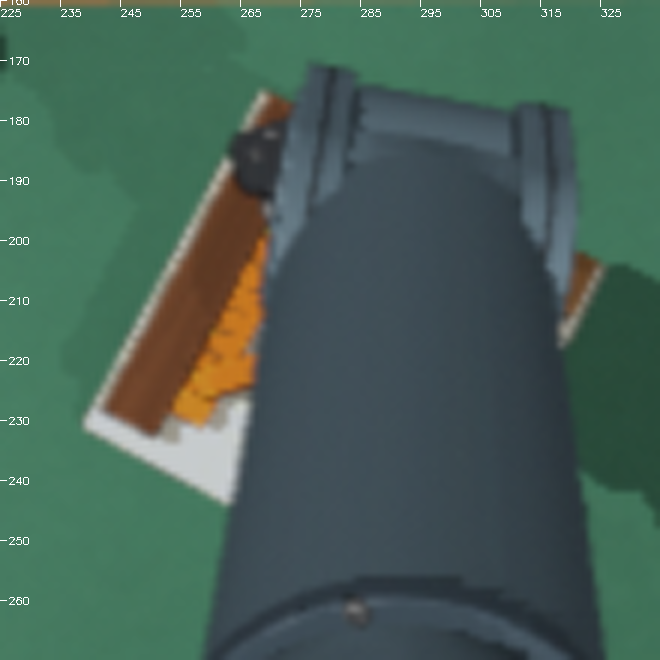

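View pics/s9.png

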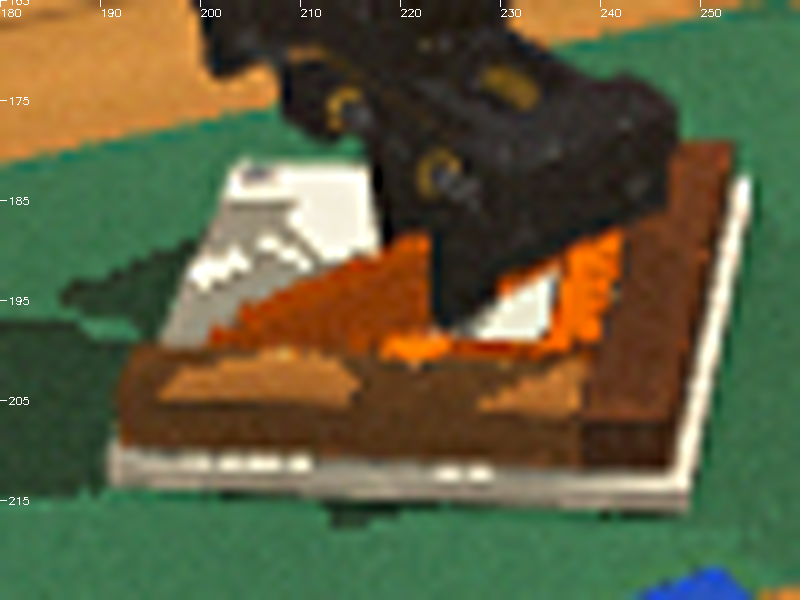

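Seated against both faces, but the wrist is tilted about 0.8° under load. I'll correct that by trimming the commanded attitude, keeping the press.

Run:
```python
from push import *
u,v,Z=-5.5,-3.8,18.
q0=Ro.from_quat(down(a+np.pi/4-np.pi)); cmd=q0
for i in range(4):
    r=rd(5); s=r[6]
    e=(Ro.from_quat(s["ee_rot"])*q0.inv()).as_rotvec()
    print(f"cmd {u:.1f} {v:.1f} {Z:.1f} F {r[0]:.1f} {r[1]:.1f} {r[2]:.1f} T",s["torque"].round(2),f"pos {r[4]:.2f} {r[5]:.2f} z {s['tcp_pos'][2]:.2f} t {s['clock']:.1f}",
      "tilt x,y,yaw",np.round([e[:2]@ex,e[:2]@ey,e[2]],4))
    if i==3: break
    e[2]=0
    cmd=Ro.from_rotvec(-e*.8)*cmd
    env.servo_line([*(ct+u*ex+v*ey),Z],cmd.as_quat(),v=20); env.pause(.3)
np.save("cmd.npy",np.r_[u,v,Z,cmd.as_quat()])
```

```text
cmd -5.5 -3.8 18.0 F 12.8 12.1 8.7 T [-1.14  2.91 -0.07] pos 0.32 0.94 z 16.15 t 35.5 tilt x,y,yaw [ 0.0076 -0.0119 -0.0009]
cmd -5.5 -3.8 18.0 F 12.2 11.9 8.9 T [-1.19  3.14 -0.06] pos 0.25 0.89 z 16.13 t 36.3 tilt x,y,yaw [ 0.0015 -0.0023 -0.0009]
cmd -5.5 -3.8 18.0 F 11.7 11.8 8.2 T [-1.15  3.18 -0.01] pos 0.24 0.89 z 16.12 t 37.1 tilt x,y,yaw [ 0.0003 -0.0005 -0.001 ]
cmd -5.5 -3.8 18.0 F 11.6 11.9 8.7 T [-1.16  3.12 -0.09] pos 0.20 0.91 z 16.14 t 37.8 tilt x,y,yaw [ 0.    -0.    -0.001]
```

Run:
```python
from push import *
c=np.load("cmd.npy");cmd=Ro.from_quat(c[3:]);q0=Ro.from_quat(down(a+np.pi/4-np.pi))
u,v,Z=-6.7,-4.9,18.5
for i in range(2):
    env.servo_line([*(ct+u*ex+v*ey),Z],cmd.as_quat(),v=20); env.pause(.4)
    r=rd(5); s=r[6]; e=(Ro.from_quat(s["ee_rot"])*q0.inv()).as_rotvec()
    print(f"F {r[0]:.1f} {r[1]:.1f} {r[2]:.1f} T",s["torque"].round(2),f"pos {r[4]:.2f} {r[5]:.2f} z {s['tcp_pos'][2]:.2f} g {s['grip_width']:.1f} t {s['clock']:.1f}",np.round([e[:2]@ex,e[:2]@ey,e[2]],4))
    e[2]=0; cmd=Ro.from_rotvec(-e*.8)*cmd
S=env.camera("scene");T=env.camera("top")
cv2.imwrite("pics/s10.png",cv2.resize(S["frame"][:,:,::-1],(800,600),interpolation=cv2.INTER_CUBIC))
crop("scene",180,165,80,60,10,"s10c.png",S["frame"])
```

```text
F 14.0 14.1 9.0 T [-1.35  3.67 -0.08] pos 0.23 0.93 z 16.12 g 13.7 t 38.7 [ 0.0018 -0.0026 -0.0012]
F 13.7 13.9 8.8 T [-1.31  3.73 -0.11] pos 0.23 0.90 z 16.11 g 13.6 t 39.5 [ 0.0004 -0.0005 -0.0011]
```

View pics/s10.png

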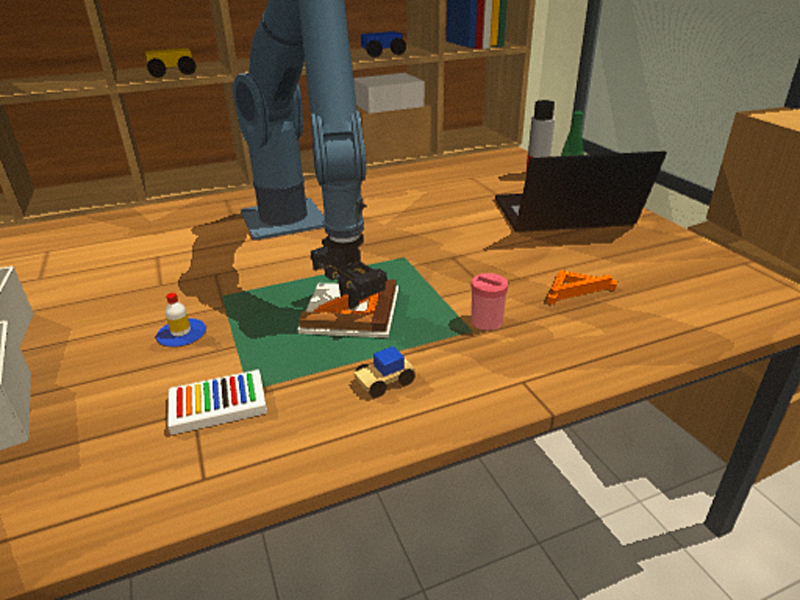

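View pics/s10c.png

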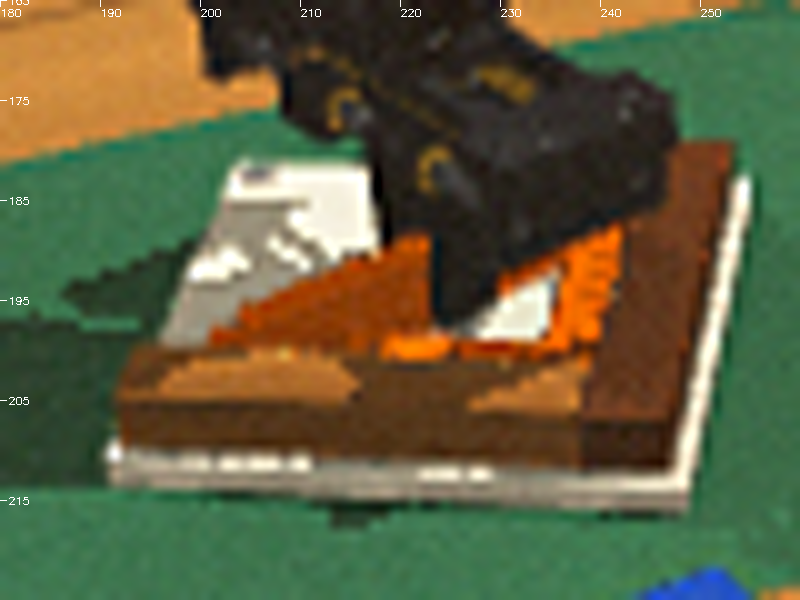

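Bystanders haven't moved and no gap is visible. One last check of flushness: if both legs are flush, small commanded yaw changes should be blocked, with little real yaw and rising torque.

Run:
```python
from push import *
c=np.load("cmd.npy");cmd=Ro.from_quat(c[3:]);q0=Ro.from_quat(down(a+np.pi/4-np.pi))
# reapply the last trim (approx.): remove remaining tilt
u,v,Z=-6.7,-4.9,18.5
s=env.read_state()
cmd=Ro.from_rotvec(-.8*(np.r_[.0018*ex-.0026*ey,0]))*cmd
for w in (.008,-.008,0):
    env.servo_line([*(ct+u*ex+v*ey),Z],(Ro.from_rotvec([0,0,w])*cmd).as_quat(),v=20); env.pause(.4)
    r=rd(5); s=r[6]; e=(Ro.from_quat(s["ee_rot"])*q0.inv()).as_rotvec()
    print(w,f"F {r[0]:.1f} {r[1]:.1f} {r[2]:.1f} Tz {r[3]:.2f} pos {r[4]:.2f} {r[5]:.2f} z {s['tcp_pos'][2]:.2f} g {s['grip_width']:.1f} t {s['clock']:.1f}",np.round([e[:2]@ex,e[:2]@ey,e[2]],4))
```

```text
0.008 F 14.0 13.6 8.9 Tz -0.26 pos 0.24 0.90 z 16.11 g 13.8 t 40.5 [ 0.0002 -0.0006  0.0061]
-0.008 F 13.6 13.9 8.7 Tz 0.15 pos 0.23 0.88 z 16.11 g 13.7 t 41.4 [ 0.0006 -0.0004 -0.0084]
0 F 13.6 13.9 8.2 Tz -0.05 pos 0.20 0.87 z 16.13 g 13.5 t 42.2 [ 0.0003 -0.0004 -0.0012]
```

Run:
```python
from push import *
r=rd(); print(r[:6]); print(env.finish_job())
```

```text
(np.float64(13.639277752443544), np.float64(13.791526538522993), np.float64(8.576470144966235), np.float64(-0.07763470711061797), np.float64(0.18198712308521114), np.float64(0.9154548700932607))
the job is handed in; nothing more can be done
None
```

I stood the glue bottle on the blue coaster and let go. I then gripped the orange square farthest to the robot's right, laid it flat on the board and slid it into the corner. It went against the plate first, then the stud, and I handed the job in at about 42 s, still gripping and pressing.

**Bottle:** before the square was moved, two views put the bottle upright and centred on the coaster to about 2 mm.

**Square seating:** both directions stopped moving while the force kept rising, ending at about 13.6 N against the stud and 13.8 N against the plate, with 9 N downward. Tilt was under 0.001 rad after I trimmed out about 0.8° caused by the push, and no gap showed in the pictures. The arm hid most of the stud from the top camera, so its straightness rests on the stall and the scene view.

**Yaw check:** nudging the gripper by ±0.008 rad, it turned almost fully rather than being blocked as I had expected. The torque changed by about 0.2 N m each way, and the position did not change. I take this as give in the pads with the square held flush, but it does not prove it.

**Other disagreements:** the two-view heights came out 2 to 4 mm below the stated ones. Touching down on the coaster and board matched the stated heights.

**Bystanders:** the tumbler, marker case and toy car look unmoved in the last picture.

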